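Put the drill battery on charge

ROBOT

A 6-joint arm with a two-finger parallel gripper is mounted at the origin on the work surface. World frame = base frame: x ahead of the robot, y to its left, z up, the work surface at z = 0. Lengths are in mm, angles in rad, forces in N, time in s.
With the tool pointing down it reaches from about 400 to 825 mm from the base axis. Payload 7 kg.
Tool frame: the origin (TCP) lies at the very end of the fingers, on their centre line; the grasp point (between the pads) lies 19 mm behind it; z points along the fingers, y is the direction in which the jaws open and shut (so a half turn about z gives the same grasp; the last joint's range is limited). The gripper opens to 88 mm and grips with 3 to 60 N. Pads are 19 mm wide; open, the fingers measure 130 mm over their backs; the gripper's body (78 mm by 193 mm) begins 47 mm behind the grasp point.
Start: joints at [-0.997, 0.359, 0.012, 0, -1.224, -0.288], TCP at [190.273, -647.604, 226.561] pointing down, gripper open.
Joint ranges: [-3.07, 3.07], [-1.43, 2.12], [-1.02, 1.25], [-3.03, 1.67], [-3.05, -0], [-3.03, 3.03]. Speed limits (rad/s): [2.39, 2.39, 3.01, 3.14, 3.14, 3.14].

INTERFACE

Orientations are given as a unit quaternion [x, y, z, w].
In Python, from plant import bot gives the robot as it stands. Calls block until the motion is done:
- bot.move_ptp(position, orientation): joint-space move of the TCP to a pose.
- bot.line_to(position, velocity=150, ori=None): straight line of the TCP; ori=None keeps the orientation; velocity is the mean speed in mm/s.
- bot.move_joints(angles): joint-space move.
- bot.move_gripper(opening, force=None): finger opening in mm; force is the grip in N (None keeps the last); returns when the fingers have stopped.
- bot.pause(seconds).
- bot.solve_ik(position, orientation): joint angles nearest the present ones, or None.
- bot.read_state(): the state.
- bot.camera(name): name is "scene" or "side" or "wrist"; returns the picture (384x512x3 uint8, red, green, blue); there is no depth.
- bot.get_calibration(name): a dict with "fx", "fy", "cx", "cy" (pixels), "distortion" ([k1, k2, p1, p2, k3] as OpenCV has them; the pictures are not rectified), "view" (4x4, takes a point from world to camera coordinates); the wrist camera has in their place "T_tool_cam" (4x4, takes a point from camera to tool coordinates, whose origin is the TCP and whose axes are the flange's). Camera axes: x right, y up, looking along -z (the intrinsics and any distortion apply to the point x, -y, -z); pixel columns grow to the right and rows downward; lengths in mm; the calibration is good to about 2 mm. A picture is of the moment at which its call begins: read the wrist's pose just before it. get_calibration takes no time and is no camera call.
A pose or a line that the arm cannot do raises bot.Unreachable and nothing moves.
- bot.close_job(): hands the job in, once; it reports no verdict.
The state is a dict: "t": time; "joint_pos": joint angles; "qvel": joint speeds; "tau": joint torques, N m; "tcp_pos": TCP position; "eef_rot": TCP orientation; "contact_force": force on the tool from outside, world axes, zero at the start; "moment": the same for the moment, N m; "width": finger opening in mm.
Only numpy, scipy, OpenCV 4.12 (cv2) and the standard library are available. Lean on these libraries where they do the work, as an engineer would, in place of code of your own. Each camera call takes 0.05 s, during which the arm holds its last target. There are 200 camera calls.

TASK

Take the tall drill battery pack out of its plywood storage rack and stand it, stem down, on the cork mat and let go of it; then take it again the other way, across its long side, and plug its stem fully home into the charger's socket. Lower it in, do not drop or slam it, and leave the other things on the counter where they are.

Things in the scene. Friction and masses are not known exactly. Their poses are not given: they have to be found in the camera images.
- pack: Tall orange battery pack, 0.35 kg, upright: body 58 (x) x 44 (y) x 50 mm tall on a centred black stem (the plug) 40 (x) x 30 (y) x 24 mm, pointing down; 74 mm tall in all. Origin: centre of the stem's underside, z up, x along the 58 mm side. Fits the same after half a turn. Starts on the rack's floor, square to it within 3 degrees.
- rack: Fixed plywood rack: base 110 (x) x 80 (y) x 10 mm, two upright walls 40 mm wide (y), inner faces at x = -37 and +37 mm, 10 mm thick, up to 82 mm above the counter. Origin: underside centre. They leave 8 mm at the pack's x faces, too little for a finger: take the pack across its 44 mm width (closing along y).
- mat: Fixed cork mat, 130 x 130 x 3 mm, on the counter between rack and charger; origin at its underside centre. Room for fingers all round.
- charger: Fixed charger: grey block 140 (x) x 110 (y) x 30 mm, socket in its middle; two black cheeks 50 mm long (x), inner faces at y = -30 and +30 mm, 8 mm thick, up to 84 mm above the counter; console 38 mm high at x = 70 to 100 mm. Origin: underside centre. Cheeks leave 8 mm at the pack's y faces: hold it across its 58 mm length (closing along x).
- socket (a point): Centre of the socket's mouth on the charger's top face, 30 mm above the counter, axes as the charger's. Hole 44 (x) x 34 (y) mm plus a 4 mm bevelled edge, 27 mm deep: 2 mm play on each side of the stem. Fully home, the pack's body rests on the block: its origin 24 mm below this point, its top 80 mm above the counter.
- egg_cup: white porcelain egg cup, 50 mm across, 60 mm tall; origin under its foot
- scoop: copper scoop lying down, bowl 80 x 56 x 35 mm, handle 80 mm; origin on the counter where handle meets bowl, x towards the bowl's mouth
- nozzle: blue plastic spray nozzle standing on its 38 mm round cap, 62 mm tall; origin under the cap
- slim_pack: the other, flat orange pack lying down, 85 x 45 x 26 mm with no long stem; origin under its centre. Not the one to charge
- tape_roll: roll core of cardboard standing on end, 90 mm across, 48 mm tall; origin under its centre
- carton: small closed cardboard carton 90 x 70 x 50 mm; origin under its centre

How it is judged:
By the outcome, as a careful person would: the job done as asked, in the order asked, and still so for the second after the job is handed in, with the robot touching nothing.
It also fails if it takes over 70 s, if anything falls off the work surface, if the arm or the gripper's body presses on something with over 40 N, if the wrist force passes 120 N, or if a joint passes its speed limit or range.

## Working session

There is one attempt and no reset: what is moved stays moved. The work goes in short steps, each a Python script; the robot and the scene stay as the last script left them, time stands still between calls to the robot, and variables do not carry over. Pictures are saved under pics/ and viewed, about 8 in all and at most 12, crops included, and the job is handed in when it is done.

```bash
ls; mkdir -p pics
python3 - <<'E'
from plant import bot
import cv2,numpy as np
a=bot.camera("scene");b=bot.camera("side")
for n,i in(("scene",a),("side",b)):
    cv2.imwrite(f"pics/{n}0.png",i[:,:,::-1])
np.set_printoptions(precision=3,suppress=True)
for n in("scene","side","wrist"):print(n,bot.get_calibration(n))
print(bot.read_state())
E
```

```text
pics
scene {'fx': 346.5472402141046, 'fy': 346.5472402141046, 'cx': 252.37678367463957, 'cy': 196.09948615624012, 'distortion': array([-0.019,  0.   ,  0.   ,  0.   ,  0.   ]), 'view': array([[    0.372,     0.928,     0.011,  -298.153],
       [   -0.732,     0.285,     0.619,   371.534],
       [    0.571,    -0.238,     0.786, -1337.535],
       [    0.   ,     0.   ,     0.   ,     1.   ]])}
side {'fx': 362.41025071338936, 'fy': 362.41025071338936, 'cx': 253.61195570190958, 'cy': 193.14697820021897, 'distortion': array([-0.007,  0.   ,  0.   ,  0.   ,  0.   ]), 'view': array([[  -0.947,   -0.319,    0.019,  591.097],
       [   0.174,   -0.465,    0.868, -111.896],
       [  -0.268,    0.826,    0.497, -709.691],
       [   0.   ,    0.   ,    0.   ,    1.   ]])}
wrist {'fx': 266.6896283802661, 'fy': 266.6896283802661, 'cx': 254.80837672597272, 'cy': 192.15579258790265, 'distortion': array([-0.053,  0.   ,  0.   ,  0.   ,  0.   ]), 'T_tool_cam': array([[   0.001,    0.954,    0.3  ,   80.696],
       [   1.   ,   -0.001,   -0.   ,   -0.553],
       [  -0.   ,    0.3  ,   -0.954, -158.432],
       [   0.   ,    0.   ,    0.   ,    1.   ]])}
{'t': 0.1, 'joint_pos': array([-0.997,  0.359,  0.011, -0.   , -1.224, -0.288]), 'qvel': array([-0.002, -0.   ,  0.001,  0.002, -0.001,  0.001]), 'tau': array([ -0.001, -58.416,  29.375,   7.015,   0.01 ,  -0.   ]), 'tcp_pos': array([ 190.167, -647.205,  225.707]), 'eef_rot': array([-0.142,  0.99 ,  0.001, -0.   ]), 'contact_force': array([ 0.375, -0.478, -0.73 ]), 'moment': array([-0.031, -0.05 ,  0.004]), 'width': 87.48443090652228}
```

View pics/scene0.png

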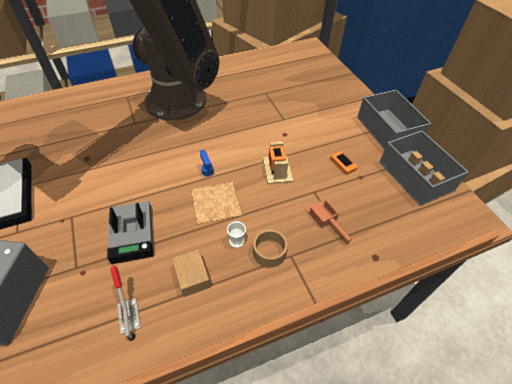

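View pics/side0.png

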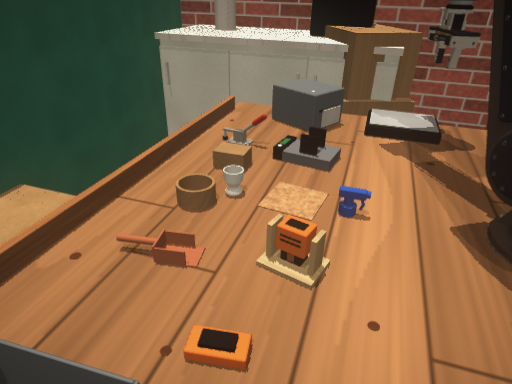

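The scene view shows the rack and pack at about (278,165), the mat at (217,202), the charger at (131,230) and the nozzle at (207,163). The side view agrees, with the pack at (297,235) and the charger at (312,150). Next I'll get coarse positions, then look from the wrist.

```bash
cat > h.py <<'E'
from plant import bot
import cv2,numpy as np
from scipy.spatial.transform import Rotation as R
np.set_printoptions(precision=1,suppress=True)
def down(yaw):  # tool x along yaw (rad), z down; jaws close along yaw-90deg
    c,s=np.cos(yaw),np.sin(yaw)
    return R.from_matrix(np.array([[c,s,0],[s,-c,0],[0,0,-1]])).as_quat()
def shot(name,save=None):
    st=bot.read_state(); k=bot.get_calibration(name); im=bot.camera(name)
    if save: cv2.imwrite(f"pics/{save}.png",im[:,:,::-1])
    if name=="wrist":
        T=np.eye(4); T[:3,:3]=R.from_quat(st["eef_rot"]).as_matrix(); T[:3,3]=st["tcp_pos"]
        T=T@k["T_tool_cam"]
    else: T=np.linalg.inv(k["view"])
    K=np.array([[k["fx"],0,k["cx"]],[0,k["fy"],k["cy"]],[0,0,1]])
    return im,(K,np.array(k["distortion"]),T)
def cast(cam,px,z):
    K,d,T=cam
    n=cv2.undistortPoints(np.array(px,float).reshape(-1,1,2),K,d)[:,0]
    r=np.c_[n[:,0],-n[:,1],-np.ones(len(n))]@T[:3,:3].T
    o=T[:3,3]; return o+r*((z-o[2])/r[:,2])[:,None]
def proj(cam,P):
    K,d,T=cam
    p=np.c_[np.atleast_2d(P),np.ones(len(np.atleast_2d(P)))]@np.linalg.inv(T).T
    q=p[:,:3]*[1,-1,-1]
    return cv2.projectPoints(q,np.zeros(3),np.zeros(3),K,d)[0][:,0]
E
python3 - <<'E'
from h import *
for n,pts in (("scene",dict(pack=(278,153,84),mat=(217,202,3),chg=(131,232,30),noz=(208,173,0),egg=(236,243,0),tape=(270,255,0))),("side",dict(pack=(297,227,84),mat=(294,200,3),chg=(312,153,30)))):
    im,cam=shot(n)
    for k,(u,v,z) in pts.items(): print(n,k,cast(cam,[(u,v)],z)[0])
E
```

```text
scene pack [482.7 210.2  84. ]
scene mat [532.   -5.2   3. ]
scene chg [ 564.5 -257.2   30. ]
scene noz [408.8   5.    0. ]
scene egg [682.6  -0.4   0. ]
scene tape [750.5  71.4   0. ]
side pack [474.5 217.6  84. ]
side mat [524.9  -3.4   3. ]
side chg [ 527.7 -231.2   30. ]
```

Run:
```python
from h import *
for i,(x,y) in enumerate([(530,-240),(500,200)]):
    bot.move_ptp([x,y,240],down(np.pi)); bot.pause(.2)
    im,cam=shot("wrist",f"w{i}")
    np.savez(f"w{i}.npz",im=im,K=cam[0],d=cam[1],T=cam[2])
    s=bot.read_state(); print(s["t"],s["tcp_pos"],s["joint_pos"])
a=cv2.imread("pics/w0.png");b=cv2.imread("pics/w1.png")
cv2.imwrite("pics/w01.png",cv2.resize(np.hstack([a,b]),(800,300)))
for yaw in np.arange(-180,181,30):
  print(yaw,[ (q:=bot.solve_ik([p[0],p[1],60],down(np.radians(yaw)))) is not None and q[5].round(2) for p in ((478,214),(528,-4),(550,-245))])
```

```text
2.3667 [ 529.8 -240.6  239.9] [-0.1  0.2 -0.2  0.  -1.2 -1.5]
4.2333 [500.3 199.3 240. ] [ 0.7  0.1 -0.3  0.  -1.2 -2.3]
-180 [np.float64(-2.37), np.float64(-1.93), np.float64(-1.48)]
-150 [np.float64(-1.84), np.float64(-1.41), np.float64(-0.95)]
-120 [np.float64(-1.32), np.float64(-0.89), np.float64(-0.43)]
-90 [np.float64(-0.8), np.float64(-0.36), np.float64(0.09)]
-60 [np.float64(-0.27), np.float64(0.16), np.float64(0.62)]
-30 [np.float64(0.25), np.float64(0.68), np.float64(1.14)]
0 [np.float64(0.77), np.float64(1.21), np.float64(1.67)]
30 [np.float64(1.3), np.float64(1.73), np.float64(2.19)]
60 [np.float64(1.82), np.float64(2.25), np.float64(2.71)]
90 [np.float64(2.35), np.float64(2.78), False]
120 [np.float64(2.87), np.float64(-2.98), np.float64(-2.52)]
150 [np.float64(-2.89), np.float64(-2.46), np.float64(-2.0)]
180 [np.float64(-2.37), np.float64(-1.93), np.float64(-1.48)]
```

View pics/w0.png

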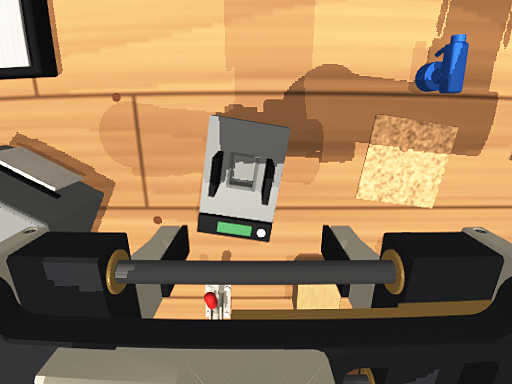

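View pics/w1.png

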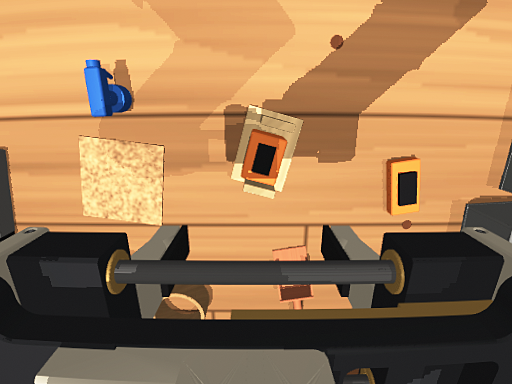

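Both wrist views are good. Image right is +y and down is +x. The charger's block runs (210,115) to (270,240) with its socket at (245,170). The pack top is at about (265,158) in the rack, with the mat at the left. Now the measuring.

```bash
cat >> h.py <<'E'
def rect_on_plane(cam,mask,z):
    """largest contour -> plane z -> min-area rectangle (centre, sizes, angle deg of the long side)"""
    cs=cv2.findContours(mask.astype(np.uint8),cv2.RETR_EXTERNAL,cv2.CHAIN_APPROX_NONE)[0]
    c=max(cs,key=cv2.contourArea); P=cast(cam,c[:,0],z)[:,:2]
    (cx,cy),(w,h),a=cv2.minAreaRect(P.astype(np.float32))
    if w<h: w,h,a=h,w,a+90
    return np.array([cx,cy]),(w,h),(a+90)%180-90,c
E
python3 - <<'E'
from h import *
def load(i):
    f=np.load(f"w{i}.npz"); return f["im"],(f["K"],f["d"],f["T"])
im,cam=load(1); hsv=cv2.cvtColor(im,cv2.COLOR_RGB2HSV)
roi=np.zeros(im.shape[:2],bool); roi[95:205,222:310]=1
c=im[95:205,222:310]; cv2.imwrite("pics/c1.png",cv2.resize(c[:,:,::-1],None,fx=4.5,fy=4.5,interpolation=0))
print(hsv[[158,145,170,185,120,115],[248,255,250,265,282,270]])
im0,cam0=load(0); c0=im0[105:245,190:300]
big=np.hstack([cv2.resize(c,(396,495),interpolation=0),cv2.resize(c0,(389,495),interpolation=0)])
cv2.imwrite("pics/crop.png",big[:,:,::-1])
o=(hsv[...,0]<14)&(hsv[...,1]>180)&(hsv[...,2]>120)&roi
print("orange@84",rect_on_plane(cam,cv2.morphologyEx(o.astype(np.uint8),cv2.MORPH_CLOSE,np.ones((9,9))),84)[:3])
E
```

```text
[[ 10 203 205]
 [ 10 203 206]
 [ 12 199 241]
 [ 19 108 106]
 [ 16 121 112]
 [ 18 112 209]]
orange@84 (array([475.6, 209.2]), (60.39097595214844, 43.329715728759766), -14.546798706054688)
```

View pics/crop.png

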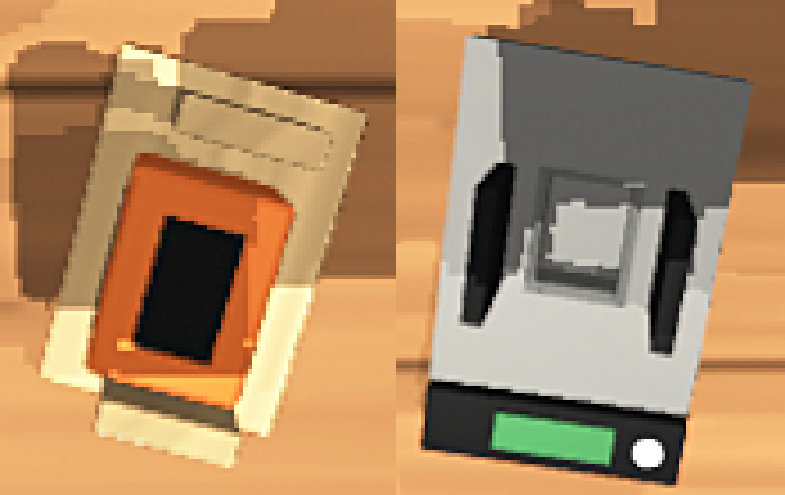

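Left crop: the pack's orange top runs (135,155)–(240,405) in crop pixels, and its rectangle measures 60×43 mm at z=84, which matches 58×44. Right crop: the socket's bevel corners are near (540,167), (645,183), (625,307) and (528,290). Now picking the pack, with another check of the charger's numbers.

```bash
cat >> h.py <<'E'
def F(): return bot.read_state()["contact_force"]
def lower(p,z0,z1,step=1.0,lim=6,vel=20):
    """step straight down from z0 to z1; stop when the upward force grows by lim"""
    f0=F()[2]; z=z0
    while z>z1+1e-6:
        z=max(z-step,z1); bot.line_to([p[0],p[1],z],velocity=vel)
        if F()[2]-f0>lim: break
    return z,F()-[0,0,f0]
def stat(m=""):
    s=bot.read_state(); print(m,"t",round(s["t"],1),"tcp",s["tcp_pos"],"F",s["contact_force"],"M",s["moment"],"w",round(s["width"],1))
E
python3 - <<'E'
from h import *
f=np.load("w0.npz"); cam0=(f["K"],f["d"],f["T"])
s=389/110
px=lambda x,y:((x-396)/s+190-.5+.15,y/s+105-.5+.15)
sock=cast(cam0,[px(540,167),px(645,183),px(625,307),px(528,290)],30)[:,:2]
print("sock",sock,sock.mean(0),[np.linalg.norm(sock[i]-sock[i-1]) for i in range(4)])
bl=cast(cam0,[px(467,37),px(748,80)],30)[:,:2];co=cast(cam0,[px(678,485),px(422,448)],38)[:,:2]
print("block back edge",bl,np.linalg.norm(bl[0]-bl[1]),"console far edge",co,np.linalg.norm(co[0]-co[1]))
a=bl.mean(0);b=co.mean(0);print("len(170)",np.linalg.norm(b-a),"ang",np.degrees(np.arctan2(*(b-a)[::-1])),"ctr",a+(b-a)*70/170)
p=[475.6,209.2]; yaw=np.radians(-14.5)
bot.move_ptp([*p,140],down(yaw)); stat("above")
bot.line_to([*p,44],velocity=90); stat("down")
bot.move_gripper(40,25); stat("grip")
bot.line_to([*p,150],velocity=100); stat("up")
E
```

```text
sock [[ 506.3 -274.7]
 [ 512.7 -233.5]
 [ 563.7 -241.5]
 [ 556.5 -280.9]] [ 534.8 -257.6] [np.float64(50.52682238510885), np.float64(41.61790621950641), np.float64(51.661283911938234), np.float64(40.129774115754465)]
block back edge [[ 457.  -301. ]
 [ 473.  -194.4]] 107.76934626795637 console far edge [[ 640.7 -218.9]
 [ 623.4 -327. ]] 109.48668221026152
len(170) 168.96108022215935 ang -8.601931405187646 ctr [ 533.8 -258.1]
above t 6.6 tcp [475.7 209.2 140.1] F [-1.3 -0.7  0.1] M [-0.   0.1  0. ] w 87.1
down t 7.9 tcp [475.9 209.5  44.5] F [ 0.  -0.2  0.9] M [-0.1  0.2  0. ] w 87.5
grip t 8.6 tcp [475.7 209.3  44. ] F [-0.   0.9  0.4] M [0.1 0.1 0. ] w 43.9
up t 9.8 tcp [475.2 208.9 149.3] F [ 0.9 -0.1 -3.3] M [-0.1  0.1  0. ] w 43.5
```

Width is 43.9 mm and the weight shows at −3.3 N, so the pack is held. Two independent charger estimates agree: (534.8,−257.6) and (533.8,−258.1), angle about −8.7°. Now placing it on the mat.

Run:
```python
from h import *
p=[528,-4]; yaw=np.radians(-8.7)
bot.move_ptp([*p,120],down(yaw)); bot.line_to([*p,42],velocity=80); bot.pause(.2)
print(lower(p,42,35.5,step=.8,lim=5)); stat("low")
bot.move_gripper(70); stat("open")
bot.line_to([*p,150],velocity=120)
# backed off, look at pack on mat from yaw -98.7, then charger from two yaws
y2=yaw-np.pi/2
bot.move_ptp([528,-4,170],down(y2)); bot.pause(.2)
im,cam=shot("wrist","m0"); np.savez("m0.npz",im=im,K=cam[0],d=cam[1],T=cam[2]); stat()
hsv=cv2.cvtColor(im,cv2.COLOR_RGB2HSV)
o=(hsv[...,0]<14)&(hsv[...,1]>180)&(hsv[...,2]>120)
print("orange@77",rect_on_plane(cam,cv2.morphologyEx(o.astype(np.uint8),cv2.MORPH_CLOSE,np.ones((9,9))),77)[:3])
```

```text
(36.40000000000002, array([-2.6,  1.3,  8.1]))
low t 13.8 tcp [528.1  -4.   37. ] F [-2.6  1.3  5. ] M [ 0.2  1.4 -0. ] w 43.8
open t 14.5 tcp [528.   -4.   36.4] F [-0.6 -0.4  0.3] M [-0.1  0.1 -0. ] w 70.3
 t 17.2 tcp [528.   -4.  169.9] F [-0.5  0.1 -0.4] M [0.  0.1 0. ] w 69.8
orange@77 (array([528.9,  -9.4]), (57.186004638671875, 51.47135543823242), -8.637741088867188)
```

View pics/m0.png

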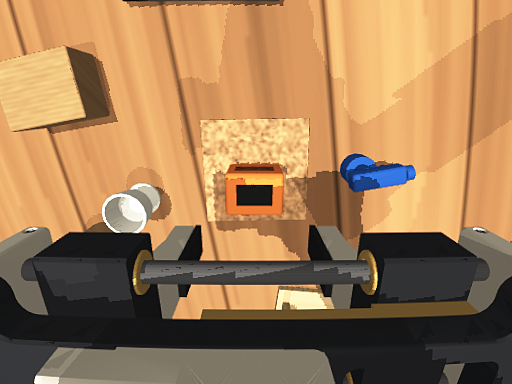

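The pack stands upright on the mat at (255,192); x centre 528.9 and angle −8.6° match what I commanded. A second charger view from the opposite yaw will cancel camera bias.

Run:
```python
from h import *
bot.move_ptp([545,-258,200],down(np.radians(-8.7))); bot.pause(.2); stat()
im,cam=shot("wrist","k0"); np.savez("k0.npz",im=im,K=cam[0],d=cam[1],T=cam[2])
u=proj(cam,[534.5,-258,30])[0].astype(int); print(u)
y0,x0=max(u[1]-75,0),u[0]-100
c=im[y0:y0+150,x0:x0+200]; print(x0,y0,c.shape)
cv2.imwrite("pics/k0c.png",cv2.resize(c,None,fx=4,fy=4,interpolation=0)[:,:,::-1])
```

```text
t 19.2 tcp [ 545.1 -257.6  200. ] F [ 0.8  0.3 -0.1] M [-0.1  0.1  0. ] w 70.0
[256 184]
156 109 (150, 200, 3)
```

View pics/k0c.png

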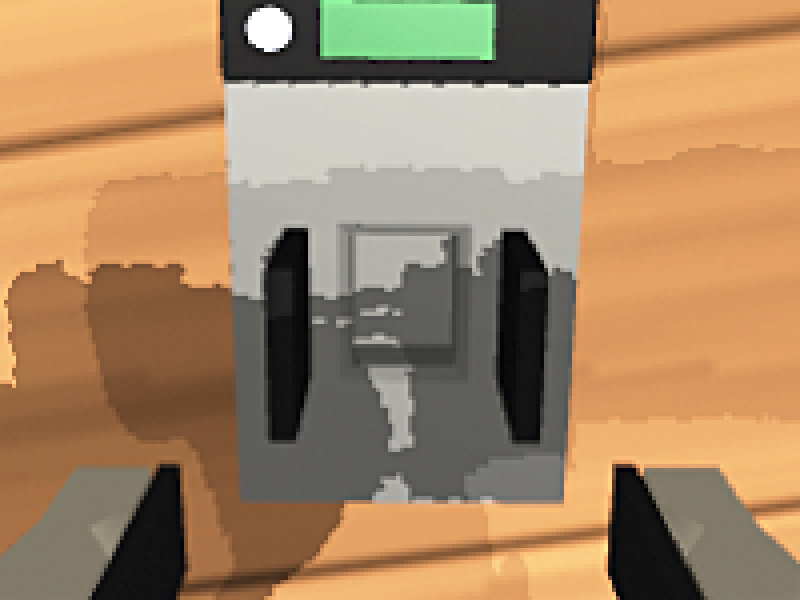

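The charger fills the crop. Socket bevel corners are (340,225), (471,225), (467,382) and (342,382); block edges are (225,82)–(589,82) and (240,502)–(564,502).

Run:
```python
from h import *
f=np.load("k0.npz"); cam=(f["K"],f["d"],f["T"])
P=lambda *q:cast(cam,[((x/4)-.5+156,(y/4)-.5+109) for x,y in q],30)[:,:2]
s=P((340,225),(471,225),(467,382),(342,382)); print("sock",s.mean(0),[round(float(np.linalg.norm(s[i]-s[i-1])),1) for i in range(4)])
b=P((225,82),(589,82),(564,502),(240,502)); print("block",b.mean(0),[round(float(np.linalg.norm(b[i]-b[i-1])),1) for i in range(4)])
d=(b[0]+b[1]-b[2]-b[3]); print("ang",np.degrees(np.arctan2(d[1],d[0])))
e=b[0]-b[1]; print("ang2",np.degrees(np.arctan2(-e[0],e[1])))
```

```text
sock [ 533.9 -258.6] [52.2, 41.0, 52.2, 40.9]
block [ 534.2 -258.5] [139.5, 109.8, 139.5, 110.2]
ang -9.19166917502335
ang2 -8.63094121654074
```

Both views agree within 1 mm: (534.2,−258.2), angle −8.8°. Block sizes come out at 139.5×110, which is correct. Next, regrasp across the long side and insert.

Run:
```python
from h import *
p=[528,-4]; y=np.radians(-98.7)
bot.move_gripper(84)
bot.move_ptp([*p,150],down(y)); bot.line_to([*p,37],velocity=90); stat("at mat")
bot.move_gripper(52,30); stat("grip")
bot.line_to([*p,160],velocity=100); stat("lift")
c=[534.2,-258.2]; y=np.radians(-98.8)
bot.move_ptp([*c,160],down(y)); bot.line_to([*c,74],velocity=70); bot.pause(.3); stat("over")
shot("side","s1")
z,f=lower(c,74,44,step=2,lim=6,vel=25); print(z,f); stat("mid")
im=cv2.imread("pics/s1.png")[90:200,240:400]; cv2.imwrite("pics/s1c.png",cv2.resize(im,None,fx=4,fy=4))
```

```text
at mat t 23.0 tcp [528.4  -3.9  37.5] F [ 0.9 -0.4 -0. ] M [ 0.   0.1 -0. ] w 84.0
grip t 23.5 tcp [528.4  -3.9  37.2] F [ 0.6 -0.2  2.1] M [ 0.  -0.2  0. ] w 57.9
lift t 24.9 tcp [527.5  -4.1 159.3] F [-0.1  0.7 -3.4] M [ 0.   0.1 -0. ] w 58.0
over t 27.6 tcp [ 534.3 -258.2   74.2] F [ 0.9  0.6 -3.9] M [0.  0.1 0. ] w 58.1
44 [ 0.9 -0.1  1.2]
mid t 31.4 tcp [ 534.1 -258.2   43.9] F [ 0.9 -0.1 -2.2] M [0. 0. 0.] w 57.9
```

Width is 57.9 mm, so it's held the right way, and the stem is 20 mm in without contact. Seating it fully now.

Run:
```python
from h import *
c=[534.2,-258.2]
z,f=lower(c,44,38.5,step=.8,lim=6,vel=15); print(z,f); stat("seated")
bot.move_gripper(68); bot.pause(.2); stat("open")
bot.line_to([*c,150],velocity=100); 
bot.move_ptp([545,-240,230],down(np.radians(-8.7))); bot.pause(.2)
w,cam=shot("wrist","e_w"); s,cs=shot("side"); sc,csc=shot("scene"); stat()
hsv=cv2.cvtColor(w,cv2.COLOR_RGB2HSV)
o=(hsv[...,0]<14)&(hsv[...,1]>180)&(hsv[...,2]>120); o[230:]=0
k=cv2.morphologyEx(o.astype(np.uint8),cv2.MORPH_CLOSE,np.ones((9,9)))
print("orange@80",rect_on_plane(cam,k,80)[:3])
q=proj(cs,[[*c,80],[*c,30]]).astype(int);print("side px of top/bottom centre",q)
a=cv2.resize(s[90:200,240:400],(400,300),interpolation=2)
b=cv2.resize(w,(400,300))
cv2.imwrite("pics/end.png",np.vstack([np.hstack([a,b]),cv2.resize(np.hstack([sc,s]),(800,300))])[:,:,::-1])
```

```text
39.20000000000002 [-2.   1.9  9.6]
seated t 32.9 tcp [ 534.3 -258.3   40.2] F [-2.   1.9  7.4] M [ 1.   1.4 -0. ] w 57.8
open t 33.5 tcp [ 534.2 -258.2   39.1] F [-0.7 -1.3  0.6] M [0.  0.1 0.1] w 67.8
 t 36.5 tcp [ 544.9 -240.   229.9] F [0.  1.  0.4] M [-0.1  0.1  0. ] w 68.0
orange@80 (array([ 539.9, -259. ]), (63.28972244262695, 43.05961608886719), -8.813133239746094)
side px of top/bottom centre [[313 132]
 [311 149]]
```

View pics/end.png

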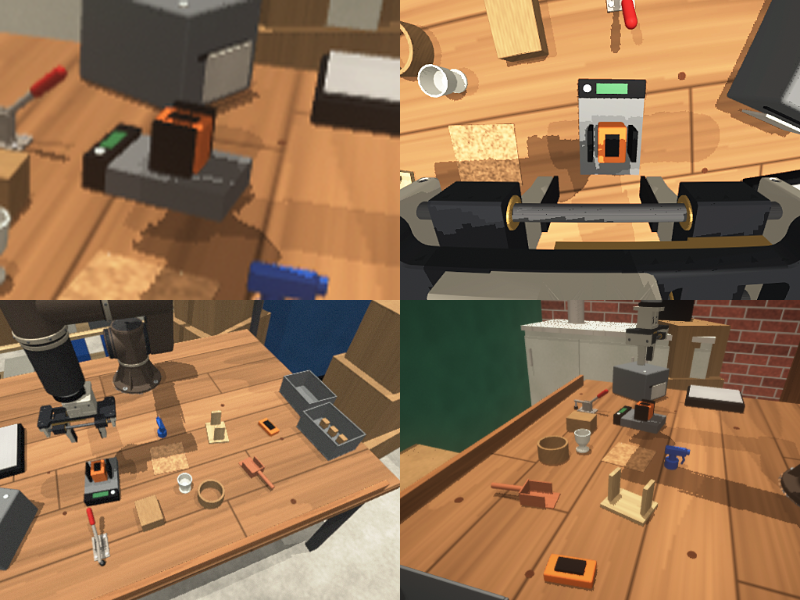

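The pack sits between the cheeks on the block (end.png, top right, about (612,145)). It is level in the side view and the other things haven't moved. Contact came at TCP z = 40.2, where "fully home" predicts 40.2. Handing in.

```bash
python3 -c "
from plant import bot
bot.close_job()"
```

```text
the job is handed in; nothing more can be done
```

I took the pack from the rack across its 44 mm side, stood it on the mat and let go. I then took it again across its 58 mm side, lowered it into the charger's socket, released it and backed off. I handed the job in at about 37 s; the report gives no verdict.

**Seating:** the pack met the block at TCP z = 40.2 mm, which is the height worked out for fully home, with about 10 N of contact. There was no contact force on the way down.

**Final pictures:** the pack sits level between the cheeks at −8.8°, matching the charger, and the other objects appear to be where they were; I checked these by eye only.

**One mismatch:** the final top-face measurement read 63 mm long with its centre 6 mm off along x. A visible side face of the pack in the colour mask would explain that. The 43 mm width and the angle agreed.

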